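Feel the oil holes of a deburred bearing ring

ROBOT

A 6-joint arm with a two-finger parallel gripper is mounted at the origin on the work surface. World frame = base frame: x ahead of the robot, y to its left, z up, the work surface at z = 0. Lengths are in m, angles in rad, forces in N, time in s.
With the tool pointing down it reaches from about 0.275 to 0.825 m from the base axis. Payload 5.2 kg.
Tool frame: the origin (TCP) lies at the very end of the fingers, on their centre line; the grasp point (between the pads) lies 19 mm behind it; x points along the fingers, z is the direction in which the jaws open and shut, and the axes are right-handed (so a half turn about x gives the same grasp; the last joint's range is limited). The gripper opens to 93 mm and grips with 3 to 60 N. Pads are 15 mm wide; open, the fingers measure 128 mm over their backs; the gripper's body (75 mm by 188 mm) begins 65 mm behind the grasp point.
Start: joints at [1.115, 0.259, 1.535, -0, 1.348, -0.203], TCP at [0.138, 0.533, 0.219] pointing down, gripper open.
Joint ranges: [-3.14, 3.14], [-0.91, 2.08], [0.19, 2.58], [-1.22, 4.36], [0.22, 2.71], [-3.12, 3.12]. Speed limits (rad/s): [2.57, 2.57, 3.14, 3.14, 3.14, 3.14].

INTERFACE

Orientations are given as [roll, pitch, yaw] about the fixed x, y, z axes, in that order (R = Rz(yaw) Ry(pitch) Rx(roll)).
In Python, from plant import ctrl gives the robot as it stands.
- The arm moves only by the shell command python3 -m crank 'ROWS'. ROWS is JSON, a list that holds one entry, the list of rows, each a list of 5 numbers: the finger opening in cm, from 0 to 9.3, then the shift along the world's x, y, z in cm, then the turn about the world's z in rad. A call has 1 to 12 rows; each row shifts and turns the pose as measured when the row begins; what a row does not reach is not made up. A row lasts 1/12 s, in which the tool goes at most 41.7 mm and 7.16 degrees, less where a joint would pass 70% of its speed; a pose out of reach is approached as far as the arm can. A call with a gripper value outside its range is refused whole. The fingers move at their own pace and stop on an object; the grip force is fixed at half the most. Time passes only in rows, so rows that do not move let the fingers close. It gives the time, the measured TCP pose, the force and the opening at its end, in the units of the state.
- ctrl.sense(): the state, without advancing time (a new reading comes with each control period).
- ctrl.grab_frame(name): name is "side" or "top"; returns the picture (400x640x3 uint8, red, green, blue); there is no depth.
- ctrl.calibration(name): a dict with "vertical_fov" (degrees; the focal length in pixels is half the picture's height over the tangent of half this angle, whatever the lens; pixels are square), "cx", "cy" (the principal point, pixels), "position" and "orientation" of the camera in the world. Camera axes: x right, y up, looking along -z (the intrinsics and any distortion apply to the point x, -y, -z); pixel columns grow to the right and rows downward; lengths in m; the calibration is good to about 2 mm. A picture is of the moment at which its call begins. calibration takes no time and is no camera call.
- ctrl.job_done(): hands the job in, once; it reports no verdict.
Trained networks look in the newest picture that a camera, given by its name, has taken for a name from the list of things; names that differ only in an ending like _2 or _b are one class to them, and where a whole thing is asked for, a point or a joint stands for the part that bears it (a point fixed in the world has none). Each returns a list of dicts, best first, with "p" (0 to 1); they miss things now and then, are a little off and sometimes report something else, mostly with a low value. They report only what shows in the picture. A call takes as long as a camera call. They do not tell look-alikes from the thing itself.
- ctrl.cut_out(camera, thing): "region" (400x640 bool, what is visible of it) and "box" ([left, top, right, bottom] in pixels, round what is visible of it).
The state is a dict: "time": time; "qpos": joint angles; "qvel": joint speeds; "effort": joint torques, N m; "eef_pos": TCP position; "tcp_rot": TCP orientation; "ft_force": force on the tool from outside, world axes, zero at the start; "ft_torque": the same for the moment, N m; "gripper_width": finger opening in m.
Only numpy, scipy, OpenCV 4.12 (cv2) and the standard library are available. Lean on these libraries where they do the work, as an engineer would, in place of code of your own. Each camera call takes 0.05 s, during which the arm holds its last target.

TASK

The steel bearing ring lying in the sprung nest has just been deburred: check its row of six oil holes by touch, with the closed fingertips pointing down. Start on the large hole and follow the curved row, hole after hole, to the small hole at its other end, pressing lightly so that the ring sinks a little at every hole but never down to the stop. Then lift off; do not grasp or lift the ring, leave it lying in its nest, and leave the tools and parts around it as they are.

Things in the scene. Friction and masses are not known exactly. Their poses are not given: they have to be found in the camera images.
- ring: flat loose steel bearing ring, 150 mm outside, 94 mm inside diameter, 12 mm high, about 0.95 kg, lying in the round nest. Origin: centre of its underside, z up. Six dark oil holes lie in its flat upper face (seen as dark discs, no depth that a fingertip would feel), all on a circle of radius 61 mm in the middle of the 28 mm wide face, 28 degrees (30 mm) apart: hole 0 along the ring's own +x, the others following anticlockwise seen from above; the rest of the face is bare
- hole0 (a point): the large hole (18 mm across), first of the row; point on the upper face at its centre
- hole1 (a point): small hole (10 mm across), number 1 after the large one; point on the upper face at its centre
- hole2 (a point): small hole (10 mm across), number 2 after the large one; point on the upper face at its centre
- hole3 (a point): small hole (10 mm across), number 3 after the large one; point on the upper face at its centre
- hole4 (a point): small hole (10 mm across), number 4 after the large one; point on the upper face at its centre
- hole5 (a point): small hole (10 mm across), number 5 after the large one, the last of the row; point on the upper face at its centre
- stand: grey steel base plate 180 x 180 x 18 mm fixed to the bench, carrying the sprung nest above it. Origin: centre of its underside, on the bench, z up. The nest is an aluminium dish 164 mm across; its floor is 50 mm above the bench when up, so the ring's upper face is then 62 mm above the bench; its lip stands 5 mm over the floor
- nest (a joint): how far the nest (with the ring) is pressed straight down, m: 0 up, 0.014 at the stop. It starts to sink at 1 to 4 N, then 0.6 N more per mm, and springs back up when released
- socket: black steel socket 30 mm across, 30 mm high, standing loose on the nest floor inside the ring, its top 80 mm above the bench; leave alone. Origin: centre of its underside
- pad: dark red abrasive pad 75 x 55 x 14 mm lying by the stand; leave alone. Origin: centre of its underside
- drift: square brass bar 150 x 16 x 16 mm lying by the stand; leave alone. Origin: centre of its underside, x along it
- hammer: hammer lying on the bench to the robot's right; leave alone. x along it
- driver: screwdriver lying on the bench to the robot's left; leave alone. x along it
- spare: thin plain ring without holes, 80 mm across, 22 mm high, lying on the bench to the right; leave alone. Origin: centre of its underside
- oil: white oil bottle 54 mm across, 130 mm high, standing to the left; leave alone. Origin: centre of its underside
Mind the look-alikes: they are no part of the job. What is shaped like the ring but orange or yellow is not meant.

How it is judged:
By the outcome, as a careful person would: the job done as asked, in the order asked, and still so for the second after the job is handed in, with the robot touching nothing.
It also fails if it takes over 48 s, if anything falls off the work surface, if the arm or the gripper's body presses on something with over 40 N, if the wrist force passes 120 N, or if a joint passes its speed limit or range.

## Working session

There is one attempt and no reset: what is moved stays moved. The work goes in short steps, Python scripts to look and compute and a shell command to move; the robot and the scene stay as the last step left them, time stands still between calls to the robot, and variables do not carry over. Pictures are saved under pics/ and viewed, and the job is handed in when it is done.

```bash
mkdir -p pics; ls
python3 - <<'E'
from plant import ctrl
import cv2
s=ctrl.sense(); print(s)
for n in("side","top"):
    im=ctrl.grab_frame(n); cv2.imwrite(f"pics/{n}0.png",im[:,:,::-1]); print(n,ctrl.calibration(n))
E
```

```text
pics
{'time': 0.0, 'qpos': array([ 1.11517398e+00,  2.59359121e-01,  1.53605469e+00, -2.05351946e-05,
        1.34804244e+00, -2.02798897e-01]), 'qvel': array([ 1.03684835e-03, -2.44990184e-05,  6.42867220e-04, -8.52882128e-04,
       -2.80514983e-04, -1.58250393e-05]), 'effort': array([ 6.46730541e-06, -4.37287152e+01, -2.84006560e+01,  7.17662531e-02,
        4.09401034e-02, -1.15518492e-04]), 'eef_pos': array([0.1373122 , 0.53201356, 0.21782046]), 'tcp_rot': array([ 2.94953567,  1.56893262, -2.0156722 ]), 'ft_force': array([ 0.04916972,  0.11674535, -0.45888866]), 'ft_torque': array([-0.05502752, -0.06671496, -0.01319072]), 'gripper_width': 0.0930484677427299}
side {'vertical_fov': 45.262874859568605, 'cx': 324.13597891392425, 'cy': 200.46882117419, 'position': array([0.17888662, 0.76106028, 1.14368892]), 'orientation': array([ 6.63718411e-01, -1.62294587e-04, -2.76614471e+00])}
top {'vertical_fov': 49.90265298269459, 'cx': 329.62031881204746, 'cy': 201.24910361738077, 'position': array([ 0.29502188, -0.0455317 ,  1.33038717]), 'orientation': array([ 0.16665615,  0.00943736, -1.59326909])}
```

View pics/side0.png

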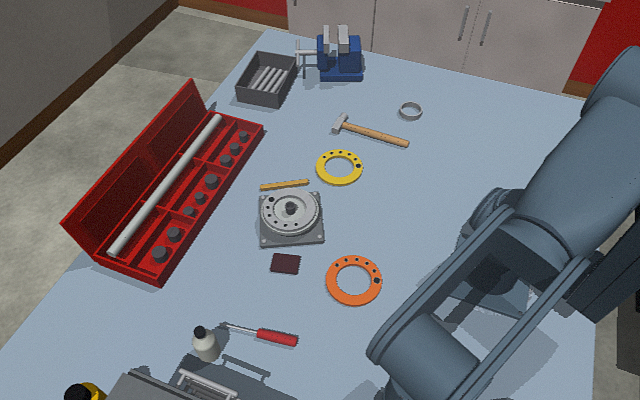

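View pics/top0.png

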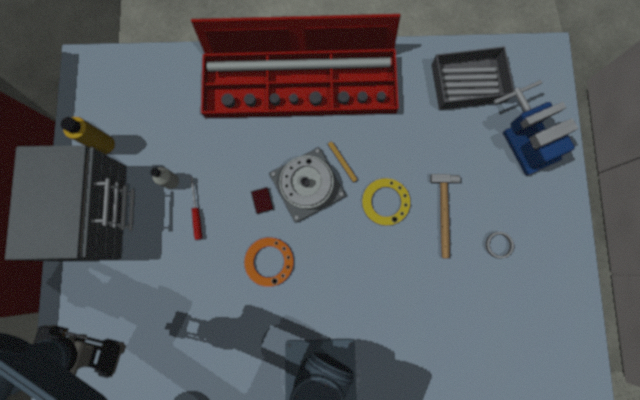

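The ring lies in the nest at about (290,212) in the side view and (306,180) in the top view. The orange and yellow rings are look-alikes. Next I'll zoom in and run the detector.

```bash
cat > h.py <<'E'
import numpy as np
from scipy.spatial.transform import Rotation as R
from plant import ctrl
def cam(n):
    c=ctrl.calibration(n); f=200/np.tan(np.radians(c["vertical_fov"]/2))
    return c,f,R.from_euler('xyz',c["orientation"]).as_matrix()
def unproj(n,u,v,z):
    c,f,M=cam(n); d=M@np.array([(u-c["cx"])/f,-(v-c["cy"])/f,-1]); p=c["position"]
    return p+d*(z-p[2])/d[2]
def proj(n,P):
    c,f,M=cam(n); q=M.T@(np.array(P)-c["position"]); return np.array([c["cx"]+f*q[0]/-q[2], c["cy"]-f*q[1]/-q[2]])
E
python3 - <<'E'
from h import *
import cv2
s=cv2.imread("pics/side0.png");t=cv2.imread("pics/top0.png")
a=cv2.resize(s[180:255,245:340],None,fx=8,fy=8,interpolation=cv2.INTER_CUBIC)
b=cv2.resize(t[140:225,260:360],None,fx=7,fy=7,interpolation=cv2.INTER_CUBIC)
cv2.imwrite("pics/sz.png",a);cv2.imwrite("pics/tz.png",b)
z={"hole0":.062,"hole1":.062,"hole5":.062,"ring":.062,"stand":.018,"socket":.08}
for n in("side","top"):
  for k in z:
    for d in ctrl.cut_out(n,k)[:6]:
        m=d["region"]; v,u=np.nonzero(m)
        print(n,k,round(d["p"],2),d["box"],m.sum(),u.mean().round(2),v.mean().round(2),unproj(n,u.mean(),v.mean(),z[k]).round(4))
E
```

```text
side hole0 0.96 [324.1, 256.8, 383.4, 307.2] 1358 353.39 280.5 [0.3257 0.1861 0.062 ]
side hole0 0.93 [262.2, 189.7, 316.6, 231.3] 1313 289.17 209.55 [0.5688 0.0404 0.062 ]
side hole0 0.79 [314.0, 147.5, 362.9, 186.5] 1037 338.92 167.09 [ 0.4943 -0.1618  0.062 ]
side hole1 0.96 [324.1, 256.8, 383.4, 307.2] 1358 353.39 280.5 [0.3257 0.1861 0.062 ]
side hole1 0.93 [262.2, 189.7, 316.6, 231.3] 1313 289.17 209.55 [0.5688 0.0404 0.062 ]
side hole1 0.79 [314.0, 147.5, 362.9, 186.5] 1037 338.92 167.09 [ 0.4943 -0.1618  0.062 ]
side hole5 0.96 [324.1, 256.8, 383.4, 307.2] 1358 353.39 280.5 [0.3257 0.1861 0.062 ]
side hole5 0.93 [262.2, 189.7, 316.6, 231.3] 1313 289.17 209.55 [0.5688 0.0404 0.062 ]
side hole5 0.79 [314.0, 147.5, 362.9, 186.5] 1037 338.92 167.09 [ 0.4943 -0.1618  0.062 ]
side ring 0.86 [263.7, 187.4, 315.6, 229.6] 1176 289.29 209.89 [0.5679 0.0414 0.062 ]
side ring 0.85 [316.2, 148.6, 361.4, 187.4] 953 339.39 167.39 [ 0.4926 -0.1612  0.062 ]
side ring 0.72 [326.4, 252.4, 384.5, 304.4] 1473 353.36 280.77 [0.3255 0.1869 0.062 ]
side stand 0.74 [260.9, 194.3, 325.1, 244.8] 2002 2
[... 804 characters left out ...]
1473 0.062 ]
top hole5 0.61 [282.4, 156.4, 329.9, 207.1] 1213 305.53 180.9 [0.5726 0.0329 0.062 ]
top ring 0.85 [281.3, 157.5, 331.5, 206.1] 1132 306.19 181.0 [0.5723 0.031  0.062 ]
top ring 0.65 [362.7, 179.0, 411.0, 225.9] 1229 385.68 201.17 [ 0.5048 -0.2059  0.062 ]
top ring 0.61 [244.5, 238.0, 290.4, 287.3] 1149 268.31 261.64 [0.3337 0.1451 0.062 ]
top stand 0.94 [271.5, 145.1, 343.9, 223.3] 2209 307.26 187.26 [0.5619 0.0305 0.018 ]
top socket 0.62 [296.9, 177.8, 312.2, 186.4] 74 304.5 181.24 [0.5677 0.0349 0.08  ]
top socket 0.61 [428.9, 171.8, 460.1, 259.1] 917 444.13 207.32 [ 0.4794 -0.3741  0.08  ]
top socket 0.17 [281.8, 157.2, 330.7, 207.1] 1125 305.48 181.52 [0.5668 0.032  0.08  ]
```

View pics/sz.png

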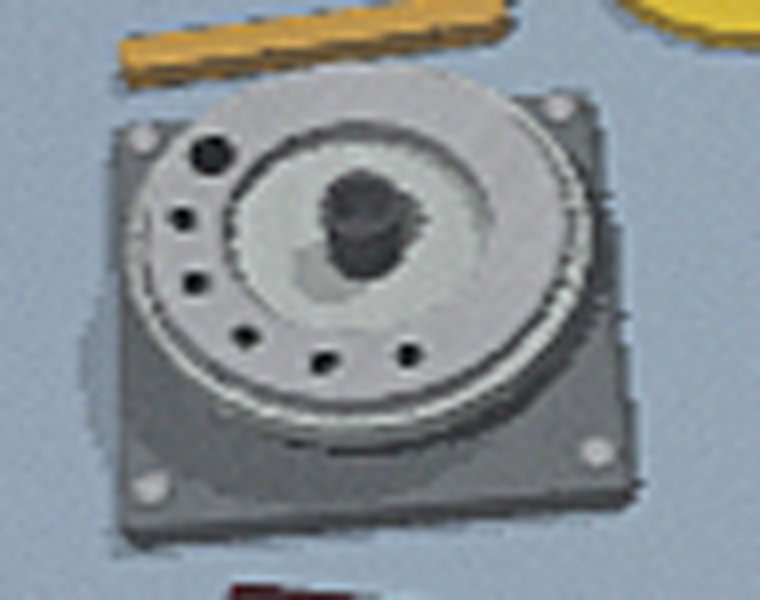

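View pics/tz.png

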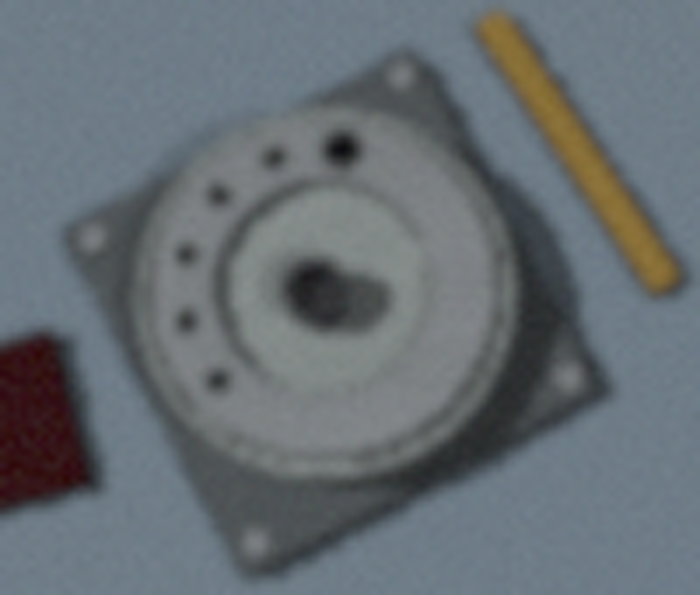

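The side zoom shows the large hole at its upper left, and the row runs anticlockwise down to the bottom right. The top zoom agrees. The two cameras put the ring about 9 mm apart, so I'll refine the hole centroids and check the camera consistency.

```bash
cat > holes.py <<'E'
from h import *
import cv2
G={"side":np.array([(212,155),(182,218),(196,283),(246,336),(324,363),(408,353)])/8+[245,180],
"top":np.array([(341,149),(274,157),(218,194),(186,254),(185,320),(217,380)])/7+[260,140]}
def refine(img,pts):
    g=img.astype(float).mean(2); out=[]
    for i,p in enumerate(pts):
        c=p-.4; r=4.0 if i==0 else 3.0
        Y,X=np.mgrid[0:400,0:640]
        for _ in range(6):
            d=np.hypot(X-c[0],Y-c[1]); bg=np.median(g[(d<r+3)&(d>r)]); w=np.clip(bg-12-g,0,None)*(d<r)
            c=np.array([(w*X).sum(),(w*Y).sum()])/w.sum()
        out.append(c)
    return np.array(out)
E
python3 - <<'E'
from holes import *
from scipy.optimize import least_squares
P={}
for n in G:
    P[n]=refine(cv2.imread(f"pics/{n}0.png"),G[n])
    W=np.array([unproj(n,*p,.062) for p in P[n]])
    f=lambda q:(W[:,:2]-(q[:2]+q[3]*np.c_[np.cos(q[2]+np.arange(6)*np.radians(28)),np.sin(q[2]+np.arange(6)*np.radians(28))])).ravel()
    r=least_squares(f,[.57,.035,np.arctan2(*(W[0,:2]-[.57,.035])[::-1]),.061])
    print(n,P[n].round(2).tolist(),'\n fit',r.x.round(4),'res mm',(r.fun*1e3).round(1))
# triangulate
for i in range(6):
    A=[];b=[]
    for n in G:
        c,f,M=cam(n); d=unproj(n,*P[n][i],0)-c["position"]; d/=np.linalg.norm(d); Q=np.eye(3)-np.outer(d,d); A.append(Q);b.append(Q@c["position"])
    x=np.linalg.solve(sum(A),sum(b)); print(i,x.round(4),[ (proj(n,x)-P[n][i]).round(2).tolist() for n in G])
print({n:proj(n,ctrl.sense()["eef_pos"]).round(1) for n in G})
E
```

```text
side [[270.99, 198.96], [267.41, 206.89], [268.99, 214.91], [275.28, 221.61], [285.02, 224.82], [295.66, 223.93]] 
 fit [ 0.5725  0.0335 -0.1441  0.061 ] res mm [-0.   0.   0.1  0.3  0.1 -0.4 -0.   0.  -0.1 -0.1 -0.   0.2]
top [[308.4, 160.85], [298.71, 162.1], [290.79, 167.47], [286.16, 175.94], [286.22, 185.44], [290.67, 193.9]] 
 fit [ 0.5743  0.0323 -0.1467  0.0609] res mm [ 0.2 -0.  -0.1  0.2 -0.  -0.2 -0.1  0.   0.1 -0.2 -0.1  0.2]
0 [0.6345 0.0233 0.0598] [[-0.26, -0.08], [0.06, 0.25]]
1 [0.6315 0.0529 0.0598] [[-0.21, -0.06], [0.05, 0.2]]
2 [0.6151 0.0771 0.0602] [[-0.25, -0.08], [0.05, 0.24]]
3 [0.5891 0.0914 0.06  ] [[-0.28, -0.08], [0.06, 0.26]]
4 [0.5596 0.0914 0.0599] [[-0.31, -0.09], [0.06, 0.29]]
5 [0.5333 0.0781 0.0602] [[-0.29, -0.08], [0.06, 0.27]]
{'side': array([393. , 434.2]), 'top': array([103.8, 342.8])}
```

Fixing the plane at z = 0.062, each camera alone recovers the 61 mm radius with residuals under 0.5 mm. The two fits agree within 2 mm, giving centre ≈ (0.5734, 0.0329) and angle ≈ -0.146. I'll move over hole 0 at the current height with the fingers closing.

```bash
python3 - <<'E'
from h import *
s=ctrl.sense();print(s["time"],R.from_euler('xyz',s["tcp_rot"]).as_matrix().round(3))
E
python3 -m crank '[[[0,2.7,-2.8,0,0],[0,2.7,-2.8,0,0],[0,2.7,-2.8,0,0],[0,2.7,-2.8,0,0],[0,2.7,-2.8,0,0],[0,2.7,-2.8,0,0],[0,2.7,-2.8,0,0],[0,2.7,-2.8,0,0],[0,2.7,-2.8,0,0],[0,2.7,-2.8,0,0],[0,2.7,-2.8,0,0],[0,2.7,-2.8,0,0]]]'
```

```text
0.7 [[ 0.    -0.968  0.25 ]
 [ 0.     0.25   0.968]
 [-1.    -0.     0.   ]]
time: 1.7
eef_pos: [0.4666, 0.1858, 0.2206]
tcp_rot: [-0.289, 1.563, 1.045]
ft_force: [0.9, -0.2, 0.3]
gripper_width: 0.0174
```

```bash
python3 -m crank '[[[0,2.8,-2.7,0,0],[0,2.8,-2.7,0,0],[0,2.8,-2.7,0,0],[0,2.8,-2.7,0,0],[0,2.8,-2.7,0,0],[0,2.4,-2.3,-1,0],[0,0,0,-2.5,0],[0,0,0,-2.5,0],[0,0,0,-2.0,0],[0,0,0,-1.5,0],[0,0,0,0,0],[0,0,0,0,0]]]'
python3 - <<'E'
from h import *
s=ctrl.sense();print(s["eef_pos"],s["ft_force"],s["gripper_width"])
h=[.5734+.061*np.cos(-.146),.0329+.061*np.sin(-.146)];print(h)
E
```

```text
time: 2.7
eef_pos: [0.645, 0.0058, 0.1219]
tcp_rot: [-1.019, 1.558, 0.301]
ft_force: [-0.8, 0.2, 1.3]
gripper_width: 0.0004
[0.64504584 0.00575543 0.1218859 ] [-0.75880936  0.20643515  1.34271763] 0.0004157611407915367
[np.float64(0.6337510160415452), np.float64(0.024025606344478388)]
```

```bash
python3 -m crank '[[[0,-0.6,0.9,-1.5,0],[0,-0.5,0.9,-1.5,0],[0,0,0,0,0],[0,0,0,0,0]]]'
python3 - <<'E'
from h import *
import cv2
s=ctrl.sense();print(s["eef_pos"])
o=[]
for n in("side","top"):
    im=ctrl.grab_frame(n)[:,:,::-1].copy(); u,v=proj(n,s["eef_pos"]); print(n,u,v)
    x,y=int(u),int(v); a=cv2.resize(im[y-45:y+45,x-60:x+60],None,fx=6.6,fy=6.6,interpolation=cv2.INTER_CUBIC)
    for P,c in [(s["eef_pos"],(0,0,255)),([.6338,.024,.062],(0,255,0))]:
        q=(proj(n,P)-[x-60,y-45]+.5)*6.6; cv2.drawMarker(a,tuple(int(k) for k in q),c,cv2.MARKER_CROSS,14,1)
    cv2.imwrite(f"pics/{n}1.png",a)
E
```

```text
time: 3.03
eef_pos: [0.6367, 0.0237, 0.0962]
tcp_rot: [-1.193, 1.552, 0.127]
ft_force: [-0.1, -0.8, -0.1]
gripper_width: 0.0004
[0.63668911 0.02373717 0.09621268]
side 268.8467353658446 190.7792346676547
top 307.5975170182531 157.23270073781168
```

View pics/side1.png

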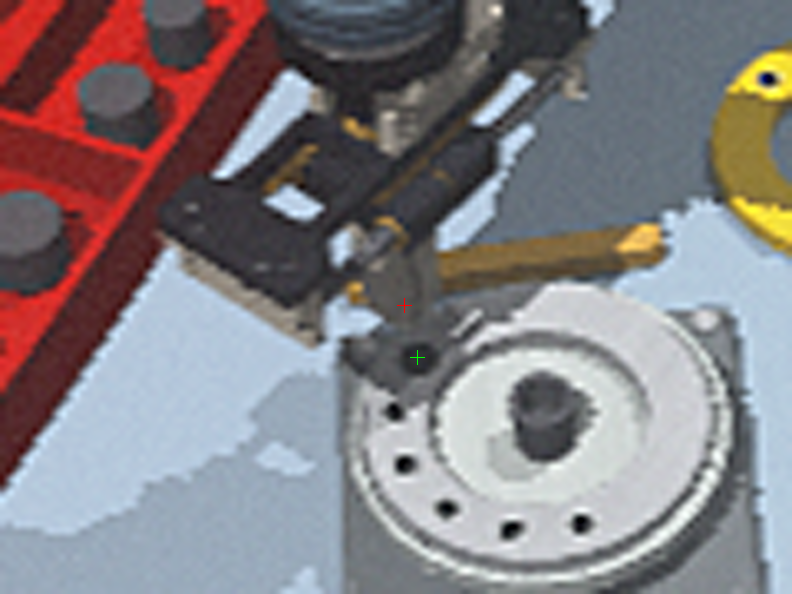

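View pics/top1.png

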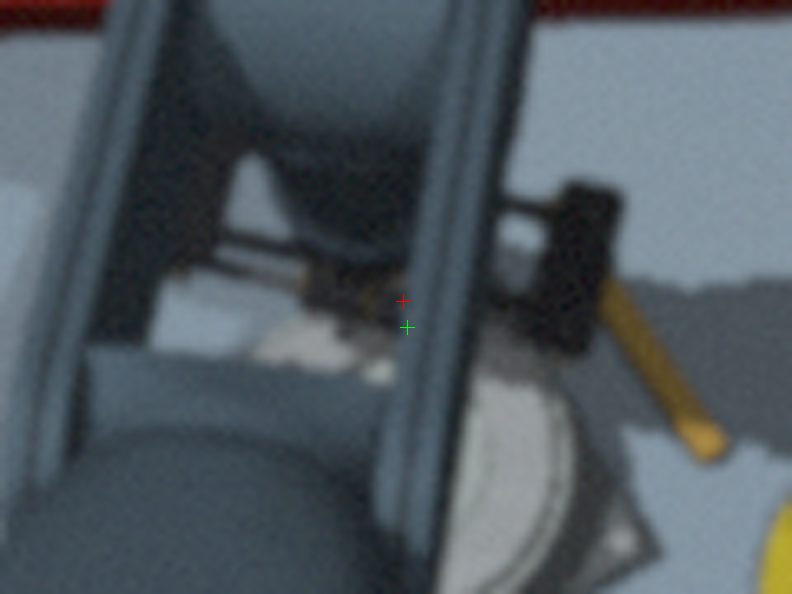

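The side view shows the closed tip above the large hole, with the projected TCP on the finger end (405,305) and hole 0 at (417,357). In the top view the arm hides the tip. I'll descend to just above the face.

```bash
python3 -m crank '[[[0,-0.2,0,-1,0],[0,-0.1,0,-1,0],[0,0,0,-0.6,0],[0,0,0,0,0],[0,0,0,0,0]]]'
```

```text
time: 3.55
eef_pos: [0.6364, 0.0219, 0.0715]
tcp_rot: [-1.274, 1.545, 0.045]
ft_force: [-0.3, 0.0, -1.1]
gripper_width: 0.0005
```

```bash
python3 -m crank '[[[0,-0.25,0.2,-0.6,0],[0,0,0,-0.5,0],[0,0,0,0,0]]]'
```

```text
time: 3.8
eef_pos: [0.6342, 0.0237, 0.06]
tcp_rot: [-1.281, 1.544, 0.038]
ft_force: [-0.3, -1.2, 3.1]
gripper_width: 0.0005
```

```bash
python3 -m crank '[[[0,0,0,-0.3,0],[0,0,0,-0.1,0],[0,0,0,0,0],[0,0,0,0,0]]]'
python3 - <<'E'
from h import *
for i in range(6): print(i,(.5734+.061*np.cos(-.146+np.radians(28*i))).round(4),(.0329+.061*np.sin(-.146+np.radians(28*i))).round(4))
E
```

```text
time: 4.13
eef_pos: [0.6343, 0.0237, 0.0572]
tcp_rot: [-1.298, 1.543, 0.021]
ft_force: [-1.0, -0.5, 4.8]
gripper_width: 0.0003
0 0.6338 0.024
1 0.6309 0.0534
2 0.6145 0.078
3 0.5885 0.092
4 0.559 0.0922
5 0.5329 0.0785
```

At hole 0: 4.8 N and about 4–5 mm down. Now I'll slide along the arc to hole 1.

```bash
python3 -m crank '[[[0,0,0.8,0,0],[0,0,0.8,0,0],[0,-0.15,0.8,0,0],[0,-0.2,0.6,0,0],[0,0,0,0,0],[0,0,0,0,0]]]'
```

```text
time: 4.63
eef_pos: [0.6332, 0.055, 0.0594]
tcp_rot: [-1.41, 1.537, -0.091]
ft_force: [-0.1, -2.4, 3.0]
gripper_width: 0.0002
```

```bash
python3 -m crank '[[[0,-0.2,-0.15,-0.3,0],[0,0,0,0,0],[0,0,0,0,0]]]'
python3 - <<'E'
from h import *
import cv2
s=ctrl.sense();print(s["eef_pos"],s["ft_force"])
n="side";im=ctrl.grab_frame(n)[:,:,::-1].copy()
a=cv2.resize(im[170:250,240:340],None,fx=7,fy=7,interpolation=cv2.INTER_CUBIC)
for i in range(6):
    P=[.5734+.061*np.cos(-.146+np.radians(28*i)),.0329+.061*np.sin(-.146+np.radians(28*i)),.0575]
    q=(proj(n,P)-[240,170]+.5)*7; cv2.drawMarker(a,tuple(int(k) for k in q),(0,255,0),cv2.MARKER_CROSS,10,1)
q=(proj(n,s["eef_pos"])-[240,170]+.5)*7; cv2.drawMarker(a,tuple(int(k) for k in q),(0,0,255),cv2.MARKER_CROSS,10,1)
cv2.imwrite("pics/side2.png",a)
E
```

```text
time: 4.88
eef_pos: [0.6325, 0.0549, 0.0572]
tcp_rot: [-1.374, 1.533, -0.054]
ft_force: [0.3, -2.4, 4.2]
gripper_width: 0.0004
[0.63247664 0.05492285 0.0572362 ] [ 0.25920356 -2.43571198  4.16692671]
```

View pics/side2.png

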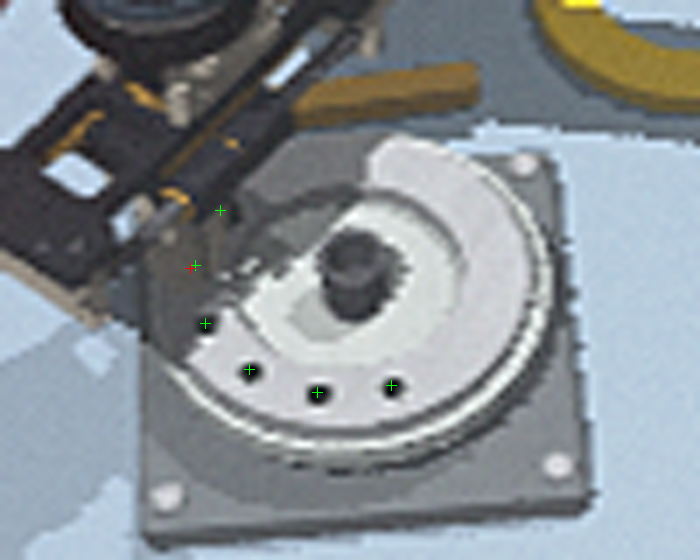

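The picture shows the ring unmoved: holes 2–5 at (205,323)…(391,387) fall on their predicted marks. The tip is on hole 1, within about 2 mm. On to hole 2.

```bash
python3 -m crank '[[[0,-0.4,0.6,-0.05,0],[0,-0.45,0.6,-0.05,0],[0,-0.5,0.55,-0.05,0],[0,-0.5,0.5,-0.05,0],[0,0,0,0,0],[0,0,0,0,0]]]'
```

```text
time: 5.43
eef_pos: [0.6156, 0.0784, 0.0571]
tcp_rot: [-1.401, 1.525, -0.081]
ft_force: [1.5, -3.7, 4.9]
gripper_width: 0.0004
```

Hole 2 is good: 1 mm off, z = 57.1 mm, 4.9 N. On to hole 3.

```bash
python3 -m crank '[[[0,-0.65,0.42,-0.05,0],[0,-0.65,0.4,-0.05,0],[0,-0.7,0.3,-0.05,0],[0,-0.7,0.24,-0.05,0],[0,0,0,0,0],[0,0,0,0,0]]]'
```

```text
time: 5.93
eef_pos: [0.5904, 0.0939, 0.0569]
tcp_rot: [-1.376, 1.516, -0.056]
ft_force: [4.1, -2.4, 4.8]
gripper_width: 0.0004
```

```bash
python3 -m crank '[[[0,-0.25,-0.3,0,0],[0,0,0,0,0],[0,0,0,0,0]]]'
python3 - <<'E'
from h import *
import cv2
s=ctrl.sense();print(s["eef_pos"],s["ft_force"])
n="side";im=ctrl.grab_frame(n)[:,:,::-1].copy()
a=cv2.resize(im[170:250,240:340],None,fx=7,fy=7,interpolation=cv2.INTER_CUBIC)
for i in range(6):
    P=[.5734+.061*np.cos(-.146+np.radians(28*i)),.0329+.061*np.sin(-.146+np.radians(28*i)),.0575]
    q=(proj(n,P)-[240,170]+.5)*7; cv2.drawMarker(a,tuple(int(k) for k in q),(0,255,0),cv2.MARKER_CROSS,10,1)
q=(proj(n,s["eef_pos"])-[240,170]+.5)*7; cv2.drawMarker(a,tuple(int(k) for k in q),(0,0,255),cv2.MARKER_CROSS,10,1)
cv2.imwrite("pics/side3.png",a)
E
```

```text
time: 6.18
eef_pos: [0.5876, 0.0919, 0.0572]
tcp_rot: [-1.346, 1.515, -0.027]
ft_force: [3.2, -0.4, 4.8]
gripper_width: 0.0006
[0.58764058 0.09186481 0.0571544 ] [ 3.17637774 -0.39982755  4.83216043]
```

View pics/side3.png

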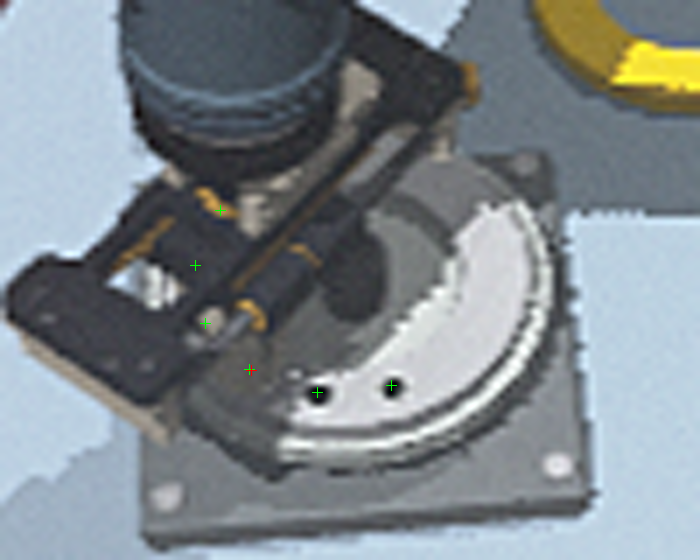

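The ring still hasn't moved and the tip is on hole 3. On to hole 4.

```bash
python3 -m crank '[[[0,-0.7,0.12,-0.05,0],[0,-0.7,0.05,-0.05,0],[0,-0.7,-0.05,-0.05,0],[0,-0.7,-0.15,-0.05,0],[0,0,0,0,0],[0,0,0,0,0]]]'
```

```text
time: 6.73
eef_pos: [0.5615, 0.0923, 0.0565]
tcp_rot: [-1.313, 1.506, 0.005]
ft_force: [3.7, -1.7, 5.1]
gripper_width: 0.0009
```

```bash
python3 -m crank '[[[0,-0.25,0,0,0],[0,0,0,0,0],[0,0,0,0,0]]]'
```

```text
time: 6.98
eef_pos: [0.5592, 0.0924, 0.0571]
tcp_rot: [-1.308, 1.503, 0.009]
ft_force: [3.1, -0.9, 4.6]
gripper_width: 0.0008
```

On hole 4. Now the last one.

```bash
python3 -m crank '[[[0,-0.72,-0.25,-0.05,0],[0,-0.7,-0.3,-0.05,0],[0,-0.65,-0.42,-0.05,0],[0,-0.6,-0.45,-0.03,0],[0,0,0,0,0],[0,0,0,0,0]]]'
```

```text
time: 7.48
eef_pos: [0.5329, 0.0803, 0.0564]
tcp_rot: [-1.252, 1.496, 0.064]
ft_force: [3.8, 0.7, 5.4]
gripper_width: 0.0002
```

```bash
python3 -m crank '[[[0,0,-0.2,0,0],[0,0,0,0,0],[0,0,0,0,0]]]'
```

```text
time: 7.73
eef_pos: [0.5322, 0.079, 0.0566]
tcp_rot: [-1.23, 1.494, 0.085]
ft_force: [3.1, -1.1, 6.2]
gripper_width: 0.0005
```

On hole 5, within 1 mm. I'll lift straight off, then back away for a check.

```bash
python3 -m crank '[[[0,0,0,0.8,0],[0,0,0,1.5,0],[0,0,0,3,0],[0,0,0,3.5,0],[0,0,0,3.5,0],[0,-1,2.5,2,0],[0,-1,3,0,0],[0,-1,3,0,0],[0,-1,3,0,0],[0,-1,3,0,0],[0,0,0,0,0],[0,0,0,0,0]]]'
python3 - <<'E'
from h import *
import cv2
s=ctrl.sense();print(s["eef_pos"],s["ft_force"])
for n in("side","top"):
    im=ctrl.grab_frame(n)[:,:,::-1].copy(); cv2.imwrite(f"pics/{n}4.png",im)
E
```

```text
time: 8.73
eef_pos: [0.4522, 0.2304, 0.1956]
tcp_rot: [-0.893, 1.546, 0.418]
ft_force: [-0.0, -0.5, -0.5]
gripper_width: 0.0005
[0.45215972 0.23044038 0.19557847] [-0.02564169 -0.51181083 -0.45860129]
```

View pics/side4.png

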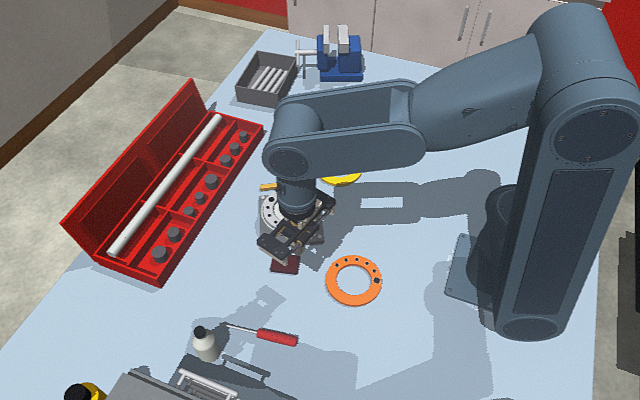

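View pics/top4.png

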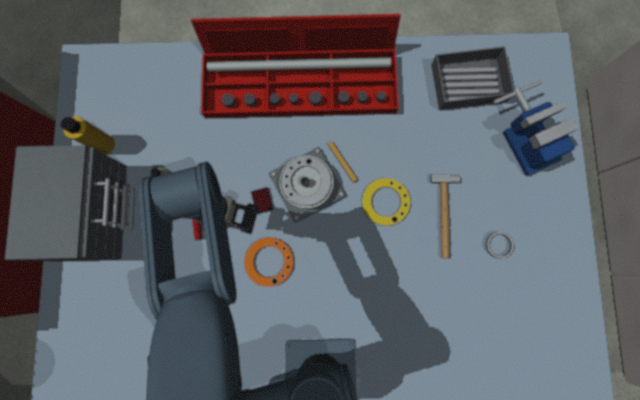

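Run:
```python
from holes import *
a=refine(cv2.imread("pics/top0.png"),G["top"]);b=refine(cv2.imread("pics/top4.png"),G["top"])
print((b-a).round(2).tolist())
A=cv2.imread("pics/top0.png")[140:225,240:365];B=cv2.imread("pics/top4.png")[140:225,240:365]
cv2.imwrite("pics/cmp.png",cv2.resize(np.vstack([A,B]),None,fx=3.4,fy=3.4,interpolation=cv2.INTER_CUBIC))
```

```text
[[0.01, 0.01], [0.0, -0.01], [0.03, 0.03], [0.04, -0.0], [-0.01, 0.04], [0.0, -0.02]]
```

View pics/cmp.png

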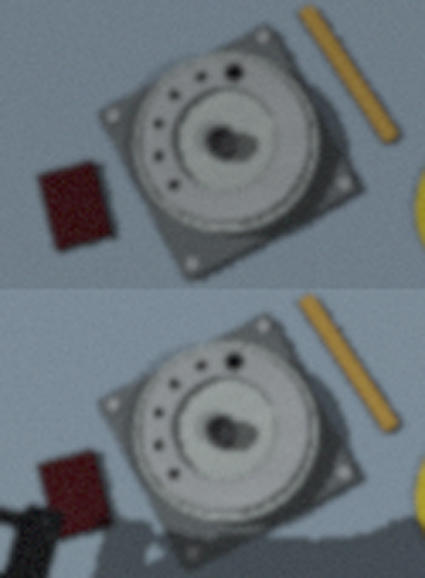

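Before and after match: the holes moved by 0.04 px at most, and the socket, pad and drift are where they were. The robot is clear, so I'm handing in.

```bash
python3 -c "
from plant import ctrl
print(ctrl.job_done())"
```

```text
the job is handed in; nothing more can be done
None
```

I checked the six oil holes in order, from the large hole 0 to the small hole 5, and handed the job in at about 9 s on the robot clock.

- **Contact:** The closed fingertips slid along the row in light contact from hole to hole. At each hole I paused with the tip at z ≈ 57 mm, so the ring was about 5 mm down and well short of the 14 mm stop. Vertical force at the pauses was about 4–6 N. On the way to hole 1 it eased to about 3 N, and I pressed again before stopping there.
- **Position:** By the measured tip position, the stops were within about 1 mm of the hole centres, except hole 1, which was about 2 mm off. At holes 3, 4 and 5 I nudged the tip 2–3 mm onto the hole after arriving.
- **After lifting off:** The top view shows all six holes within 0.04 px of where they started, so the ring lies unmoved in its raised nest. The socket, pad and drift look undisturbed. Wrist force read about zero, with the tip at z ≈ 196 mm, clear of the ring.
- **What disagreed:** The two cameras' hole fits differed by about 2 mm, so I used the average. The tool tilt grew to about 4° off vertical during the slide. Sideways friction reached about 4.7 N without moving the ring.

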